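# Seat a cast carrier on the locating pin of a mounting jig

### The job

Mount the cast on the jig: lay the grey carrier plate on the jig's bed along the fence, model end towards the jig's open end, so that its front rests on the pin with the hole about two and a half centimetres short of the middle of the pin slot. Then slide it gently along the fence until its hole finds the pin and the plate drops flat on the bed, fully home; never set the hole down over the pin from above, never force the plate against the jig, and leave the small die and the polishing wheel beyond the jig where they stand.

Things in the scene. Friction and masses are not known exactly. Their poses are not given: they have to be found in the camera images.
- carrier: Loose cast carrier: flat grey plate 126 x 66 x 5 mm (x, y, z) with a tan plaster arch model fixed on its tail half; about 0.17 kg in all. Origin: centre of the plate's underside; x along its length towards the front end with the hole, z up.
- carrier_hole (a point): Centre, at the plate's underside, of the carrier's round through hole, 11 mm wide; on the centre line, 19 mm in front of the carrier's origin and 44 mm behind the front edge. Axes as the carrier's.
- carrier_cast (a point): Grasp point: middle of the model's solid base, 28.5 mm behind the carrier's origin, 13 mm above the plate's underside. The base has flat, nearly upright faces 5 to 21 mm above the underside: 59 mm apart along x (30 mm wide at the back, 42 at the front), 61 mm apart along y (40 mm wide). Teeth reach 36 mm up. The plate sticks out 5 mm behind the base.
- jig: Mounting jig, fixed: aluminium bed, top 12 mm above the bench, 84 mm wide (y). Origin: on the bench under the pin slot's middle; the bed runs from x = -130 mm (open end, near the robot) to +54 mm. A steel fence, 12 mm above the bed's top, lines its whole -y side, inner face at y = -33.5 mm: a carrier touching it has its hole 0.5 mm off the pin's line.
- jig_slot (a point): Middle of the pin slot, at the bed's top; axes as the jig's: x along the bed away from its open end, y away from the fence, z up. A fixed steel pin, 8 mm thick, bevelled on top, stands 7 mm above the bed's top at y = 0, clamped anywhere from x = -12 to +12 mm: where is not measured. A carrier laid on it slopes about 4 degrees, tail edge on the bed.
- die_crown: Bystander: a small tooth die standing loose beyond the jig, 12 x 14 x 25 mm. Origin: centre of its underside.
- polish_wheel_1: Bystander: a loose brown polishing wheel lying flat beyond the jig, 40 mm across, 10 mm thick. Origin: centre of its underside.

How it is judged:
On the way:
1. the carrier lies on the jig along the fence, its front up on the pin and its hole 17 to 40 mm short of the slot's middle (x of carrier_hole in the frame of jig_slot between -0.04 and -0.017 m and y of carrier_hole in the frame of jig_slot between -0.006 and 0.006 m and z of carrier_hole in the frame of jig_slot between 0.003 and 0.01 m and contact force between carrier and jig above 0.2 N and angle between the x axis of carrier and the x axis of jig, either way round below 0.12 rad), for 0.2 s.
At the end, for the whole second after the job is handed in: The carrier rests flat on the bed, pin through its hole: hole within 2 mm of the bed's top, within 15 mm of the slot's middle along the bed and 4 mm across; plate level within 0.03 rad, along the fence within 0.07 rad, model end towards the open end (x of carrier_hole in the frame of jig_slot between -0.015 and 0.015 m and y of carrier_hole in the frame of jig_slot between -0.004 and 0.004 m and z of carrier_hole in the frame of jig_slot between -0.002 and 0.002 m and angle between carrier's own z axis and vertical below 0.03 rad and angle between the x axis of carrier and the x axis of jig, either way round below 0.07 rad and x of carrier in the frame of jig_slot below -0.005 m and linear speed of carrier below 0.01 m/s); the robot touches nothing.
It fails at once if the carrier is pressed or struck against the jig (bed, fence or pin) with more than 30 N (contact force between carrier and jig above 30 N).
It fails at once if the hole is set down on the pin from above (hole within 14 mm behind to 20 mm in front of the slot's middle while 12 to 30 mm above the bed) instead of sliding there (x of carrier_hole in the frame of jig_slot between -0.014 and 0.02 m and y of carrier_hole in the frame of jig_slot between -0.03 and 0.03 m and z of carrier_hole in the frame of jig_slot between 0.012 and 0.03 m).
It fails at once if the die is displaced by more than 20 mm (distance of die_crown from where it was at the start of the episode above 0.02 m).
It fails at once if the polishing wheel is displaced by more than 20 mm (distance of polish_wheel_1 from where it was at the start of the episode above 0.02 m).
It also fails if it takes over 56 s, if anything falls off the work surface, if the arm or the gripper's body presses on something with over 40 N, if the wrist force passes 120 N, or if a joint passes its speed limit or range.

### The arm

A 7-joint arm with a two-finger parallel gripper is mounted at the origin on a cart in front of the work surface, level with it; the furniture and walls round the work are solid. World frame = base frame: x ahead of the robot, y to its left, z up, the work surface at z = 0. Lengths are in m, angles in rad, forces in N, time in s.
With the tool pointing down it reaches from about 0.425 to 0.975 m from the base axis. Payload 16.7 kg.
Tool frame: the origin (TCP) lies at the centre of the arm's flange, where the gripper is bolted on; the fingertips stand bot.finger_overhang ahead of it and the grasp point (between the pads) lies 155 mm ahead of it (bot.finger_overhang is the distance from the TCP to the fingertips, in m); z points along the fingers, x is the direction in which the jaws open and shut, and the axes are right-handed (so a half turn about z gives the same grasp; the last joint's range is limited). The gripper opens to 85 mm and grips with 20 to 120 N. Pads are 22 mm wide; open, the fingers measure 114 mm over their backs; the gripper's body (76 mm by 85 mm) begins 54 mm behind the grasp point. The pads swing forward as they close: fully open they stand 13 mm farther back than shut.
Start: joints at [-1.46, 0.426, 0.074, 1.606, -0.034, 1.111, -0.067], TCP at [0.174, 0.652, 0.405] pointing down, gripper open.
Joint ranges: [-2.85, 2.85], [-0.5, 2.14], [-1.23, 1.37], [0.21, 2.46], [-1.02, 4.16], [0.16, 2.05], [-2.73, 2.73]. Speed limits (rad/s): [1.89, 1.89, 2.39, 2.39, 3.01, 3.01, 3.01].

### API

Orientations are given as [roll, pitch, yaw] about the fixed x, y, z axes, in that order (R = Rz(yaw) Ry(pitch) Rx(roll)).
In Python, from station import bot gives the robot as it stands.
- The arm moves only by the shell command python3 -m inch 'ROWS' [OPENING]. ROWS is a JSON object of lists of equal length, an entry for each row: "linear": the shift along the world's x, y, z in cm, a list of three; "spin": the turn about the world's z in degrees. In form: {"linear": [[tx, ty, tz], ...], "spin": [spin, ...]}. A call has 1 to 12 rows; each row shifts and turns the commanded pose from where the row before left it; what a row does not reach is not made up. A row lasts 1/10 s, in which the tool goes at most 50 mm and 8.59 degrees, less where a joint would pass 70% of its speed; a pose out of reach is approached as far as the arm can. A call is refused whole if a number of a shift passes 5 or a number of a turn 8.59, either way. A call with a gripper value outside its range is refused whole. OPENING is the finger opening in cm, from 0 to 8.54, set as the call begins (- or left out, the last holds). The fingers move at their own pace and stop on an object; the grip force is fixed at half the most. Time passes only in rows, so rows that do not move let the fingers close. It gives the time, the measured TCP pose, the force and the opening at its end, in the units of the state.
- bot.state(): the state, without advancing time (a new reading comes with each control period).
- bot.snapshot(name): name is "scene" or "top" or "wrist"; returns a dict with "image" (384x512x3 uint8, red, green, blue), "fx", "fy", "cx", "cy" (pixels), "extrinsics" (4x4, takes a point from camera to world coordinates); the wrist camera has in their place "hand_eye" (4x4, takes a point from camera to tool coordinates, whose origin is the TCP and whose axes are the tool frame's). Camera axes: x right, y up, looking along -z (the intrinsics and any distortion apply to the point x, -y, -z); pixel columns grow to the right and rows downward; lengths in m; the calibration is good to about 2 mm. A picture is of the moment at which its call begins: read the wrist's pose just before it. There is no depth.
- bot.hand_in(): hands the job in, once; it reports no verdict.
Trained networks look in the newest picture that a camera, given by its name, has taken for a name from the list of things; names that differ only in an ending like _2 or _b are one class to them, and where a whole thing is asked for, a point or a joint stands for the part that bears it (a point fixed in the world has none). Each returns a list of dicts, best first, with "confidence" (0 to 1); they miss things now and then, are a little off and sometimes report something else, mostly with a low value. They report only what shows in the picture. A call takes as long as a camera call.
- bot.silhouettes(camera, label): "region" (384x512 bool, what is visible of it) and "bbox" ([centre column, centre row, width, height] as shares, 0 to 1, of the picture: columns of its width, rows of its height, round what is visible of it).
- bot.place_of(camera, label): "xy" ([column, row] as shares, 0 to 1, of the picture: columns of its width, rows of its height: a listed point, or the origin of a listed thing).
The state is a dict: "time": time; "joints": joint angles; "joint_velocities": joint speeds; "joint_torque": joint torques, N m; "tcp_pos": TCP position; "orientation": TCP orientation; "contact_force": force on the tool from outside, world axes, zero at the start; "ft_torque": the same for the moment, N m; "gripper_width": finger opening in m.
Only numpy, scipy, OpenCV 4.12 (cv2) and the standard library are available. Lean on these libraries where they do the work, as an engineer would, in place of code of your own. Each camera call takes 0.05 s, during which the arm holds its last target.

## Working session

There is one attempt and no reset: what is moved stays moved. The work goes in short steps, Python scripts to look and compute and a shell command to move; the robot and the scene stay as the last step left them, time stands still between calls to the robot, and variables do not carry over. Pictures are saved under pics/ and viewed, and the job is handed in when it is done.

```bash
ls; mkdir -p pics; python3 - <<'E'
from station import bot
import cv2
s=bot.state(); print(s['time'],s['tcp_pos'],s['orientation'],s['gripper_width'],bot.finger_overhang)
for c in ['scene','top']:
    d=bot.snapshot(c); cv2.imwrite(f'pics/{c}0.png',d['image'][:,:,::-1]); print(c,d['fx'],d['fy'],d['cx'],d['cy'],d['extrinsics'],[k for k in d])
    for l in ['carrier','carrier_hole','carrier_cast','jig','jig_slot','die_crown','polish_wheel_1']:
        print(l,[(round(r['xy'][0]*512,1),round(r['xy'][1]*384,1),round(r['confidence'],2)) for r in bot.place_of(c,l)][:3])
E
```

```text
pics
0.0 [0.174001   0.6520035  0.40399512] [3.14151867e+00 1.28698972e-03 1.30996654e+00] 0.08536731927705765 0.1734
scene 467.8072299550315 467.8072299550315 260.045709019663 187.01872732950028 [[ 0.89228388  0.2294556  -0.38881821  0.19258559]
 [-0.4512542   0.48018649 -0.75219052 -0.56906412]
 [ 0.01411093  0.84662333  0.53200546  0.49303885]
 [ 0.          0.          0.          1.        ]] ['image', 'fx', 'fy', 'cx', 'cy', 'extrinsics']
carrier [(207.8, 186.6, 0.94)]
carrier_hole [(216.0, 184.9, 0.69)]
carrier_cast [(196.3, 186.9, 0.66)]
jig [(290.0, 240.1, 0.75)]
jig_slot []
die_crown [(313.3, 206.0, 0.4)]
polish_wheel_1 [(336.0, 210.1, 0.77)]
top 482.0245938337563 482.0245938337563 251.24049920714768 187.88962779964598 [[-0.00609342  0.98240659 -0.18665522  0.36362046]
 [-0.9997215  -0.00172903  0.02353594  0.07285432]
 [ 0.02279913  0.18674665  0.98214352  0.88601251]
 [ 0.          0.          0.          1.        ]] ['image', 'fx', 'fy', 'cx', 'cy', 'extrinsics']
carrier [(188.6, 225.0, 0.63)]
carrier_hole [(184.8, 213.2, 0.85)]
carrier_cast [(187.6, 234.6, 0.62)]
jig [(304.9, 192.6, 0.85)]
jig_slot [(305.3, 191.8, 0.67)]
die_crown [(260.2, 143.6, 0.47), (284.3, 130.1, 0.44)]
polish_wheel_1 [(283.1, 131.4, 0.57)]
```

```bash
python3 - <<'E'
import cv2
for c in ['scene','top']:
    i=cv2.imread(f'pics/{c}0.png'); i=i[100:300,120:380]; cv2.imwrite(f'pics/{c}0z.png',cv2.resize(i,None,fx=3,fy=3,interpolation=cv2.INTER_CUBIC))
E
```

```text
(no output)
```

View pics/scene0z.png

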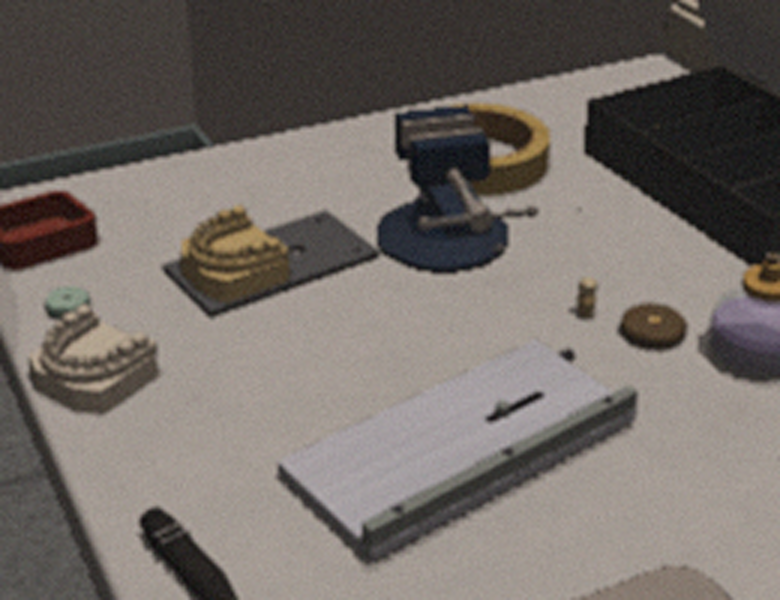

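View pics/top0z.png

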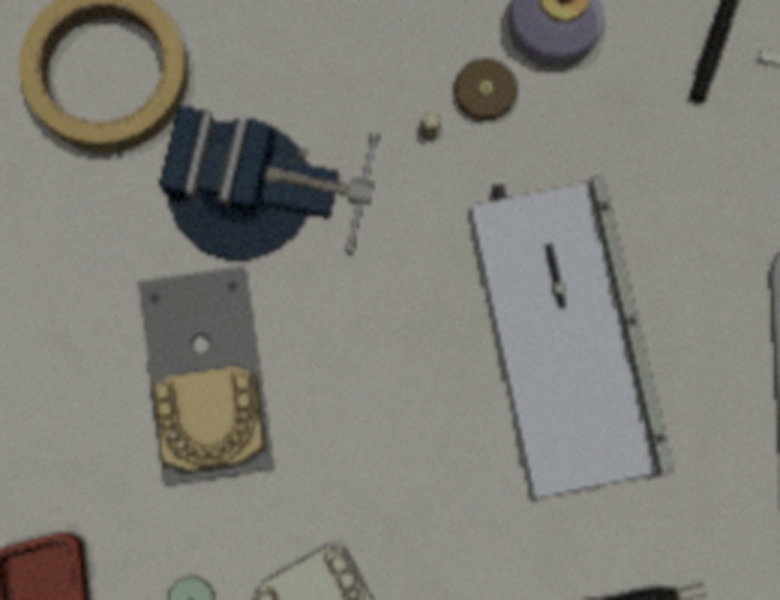

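View pics/scene0.png

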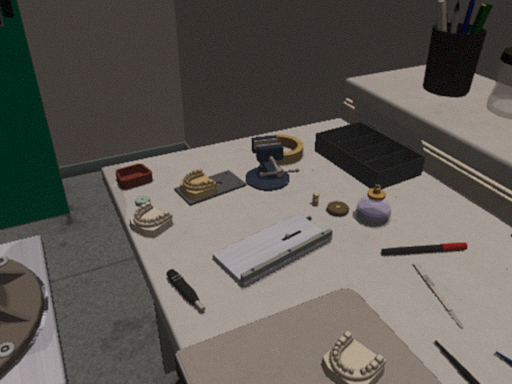

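The top view shows the carrier at left (hole at zoomed ≈(201,344), front edge away from the robot). The jig is at right with the fence on its right side, and the pin is at ≈(559,287), towards the open-end part of the slot. The die and wheel are beyond the jig.

```bash
cat > h.py <<'E'
import numpy as np
from station import bot
import cv2
def ray(d,uv,E=None):
    E=d['extrinsics'] if E is None else E
    v=np.array([(uv[0]-d['cx'])/d['fx'],-(uv[1]-d['cy'])/d['fy'],-1.])
    return E[:3,3],E[:3,:3]@v
def onz(d,uv,z,E=None):
    o,v=ray(d,uv,E); t=(z-o[2])/v[2]; return (o+t*v)
E
python3 - <<'E'
from h import *
d=bot.snapshot('top')
def zz(u,v): return (u/3+120-1/3,v/3+100-1/3)
f=lambda u,v,z: onz(d,zz(u,v),z)
np.set_printoptions(precision=4,suppress=True)
C=[f(139,282,.005),f(245,267,.005),f(272,467,.005),f(165,487,.005)]
for c in C: print(c)
print('center',np.mean(C,0),'hole',f(201,344,.005))
ax=(C[0]+C[1]-C[2]-C[3])/2; print(ax,np.linalg.norm(ax),np.degrees(np.arctan2(ax[1],ax[0])))
J=[f(470,210,.012),f(533,498,.012)]; e=J[0]-J[1]; print('bed left edge',J,np.linalg.norm(e),np.degrees(np.arctan2(e[1],e[0])))
F=[f(595,180,.024),f(660,475,.024)];e=F[0]-F[1]; print('fence',F,np.linalg.norm(e),np.degrees(np.arctan2(e[1],e[0])))
print('slot ends',f(548,243,.012),f(563,307,.012),'pin',f(559,287,.019))
print('near right in',f(652,474,.012))
print('slot net',onz(d,[x['xy'] for x in bot.place_of('top','jig_slot')][0]*np.array([512,384]),.012))
s=bot.snapshot('scene')
z2=lambda u,v,z:onz(s,zz(u,v),z)
print('scene: hole',z2(296,250,.005),'pin',z2(502,407,.019),'slot ends',z2(490,418,.012),z2(542,396,.012))
print('bed near left',z2(280,470,.012),'far left',z2(535,343,.012), 'near right fence out top',z2(366,527,.024),'far',z2(635,392,.024))
print('carrier tailleft',z2(166,267,.005),'tailR',z2(211,311,.005),'FR',z2(377,254,.005),'FL',z2(328,213,.005))
E
```

```text
[0.5205 0.2095 0.005 ]
[0.5298 0.1444 0.005 ]
[0.407  0.1265 0.005 ]
[0.3954 0.1906 0.005 ]
center [0.4631 0.1677 0.005 ] hole [0.4818 0.1706 0.005 ]
[0.1239 0.0184 0.    ] 0.12527872874826151 8.440287608212234
bed left edge [array([0.5642, 0.005 , 0.012 ]), array([ 0.3875, -0.03  ,  0.012 ])] 0.18013789406898334 11.189164198110712
fence [array([ 0.5803, -0.0715,  0.024 ]), array([ 0.4002, -0.1044,  0.024 ])] 0.18308581358522855 10.356078025100308
slot ends [ 0.5432 -0.043   0.012 ] [ 0.5031 -0.0512  0.012 ] pin [ 0.5143 -0.0481  0.019 ]
near right in [ 0.4013 -0.1021  0.012 ]
slot net [ 0.5227 -0.0525  0.012 ]
scene: hole [0.4814 0.17   0.005 ] pin [ 0.5118 -0.0506  0.019 ] slot ends [ 0.5057 -0.0486  0.012 ] [ 0.5416 -0.0441  0.012 ]
bed near left [ 0.3861 -0.0387  0.012 ] far left [0.5643 0.0018 0.012 ] near right fence out top [ 0.4029 -0.1089  0.024 ] far [ 0.5809 -0.0763  0.024 ]
carrier tailleft [0.3976 0.1868 0.005 ] tailR [0.4066 0.1262 0.005 ] FR [0.5275 0.1424 0.005 ] FL [0.5199 0.2056 0.005 ]
```

```bash
python3 -m inch '{"linear":[[2.2,-4.1,-0.5],[2.2,-4.1,-0.5],[2.2,-4.1,-0.5],[2.2,-4.1,-0.5],[2.2,-4.1,-0.5],[2.2,-4.1,-0.5],[2.2,-4.1,-0.5],[2.2,-4.1,-0.5],[2.2,-4.1,-0.5],[2.2,-4.1,-0.5],[2.2,-4.1,-0.5],[2.2,-4.1,-0.5]],"spin":[-5.5,-5.5,-5.5,-5.5,-5.5,-5.5,-5.5,-5.5,-5.5,-5.5,-5.5,-5.5]}' 8.5; python3 - <<'E'
from station import bot
s=bot.state();print(s['tcp_pos'],s['orientation'],s['contact_force'],bot.finger_overhang)
E
```

```text
time: 2.15
tcp_pos: [0.4386, 0.1584, 0.3449]
orientation: [-3.141, -0.001, 0.154]
contact_force: [0.7, 0.5, 0.6]
gripper_width: 0.0849
[0.4386213  0.15838556 0.34494002] [-3.14082137e+00 -8.52644729e-04  1.54369582e-01] [0.71988884 0.54089949 0.62874437] 0.1734
```

```bash
cat >> h.py <<'E'
from scipy.spatial.transform import Rotation as R
def wristcam(name):
    s=bot.state(); d=bot.snapshot('wrist')
    T=np.eye(4);T[:3,:3]=R.from_euler('xyz',s['orientation']).as_matrix();T[:3,3]=s['tcp_pos']
    d['extrinsics']=T@d['hand_eye']
    cv2.imwrite(f'pics/{name}.png',d['image'][:,:,::-1]); 
    np.savez(f'pics/{name}.npz',**d)
    return d
E
python3 - <<'E'
from h import *
d=wristcam('w1'); print(d['hand_eye'],d['fx'],d['cx'],d['cy'])
for l in ['carrier_hole','carrier_cast','carrier']:
  for r in bot.place_of('wrist',l)[:1]:
    uv=r['xy']*np.array([512,384]); print(l,uv,r['confidence'],onz(d,uv,.013 if 'cast' in l else .0))
E
```

```text
[[ 9.99998821e-01  6.81582627e-04  1.37575361e-03  1.07152730e-04]
 [ 1.05726418e-03 -9.55452756e-01 -2.95142192e-01 -7.60309391e-02]
 [ 1.11330379e-03  2.95143299e-01 -9.55452350e-01  3.18386561e-02]
 [ 0.00000000e+00  0.00000000e+00  0.00000000e+00  1.00000000e+00]] 288.05572457792357 256.40724084166624 190.24280081015493
carrier_hole [293.12   166.1952] 0.82 [0.47768656 0.17200401 0.        ]
carrier_cast [253.9008 167.808 ] 0.58 [0.43464844 0.16645838 0.013     ]
carrier [282.112  166.3872] 0.86 [0.46566101 0.16992521 0.        ]
```

View pics/w1.png

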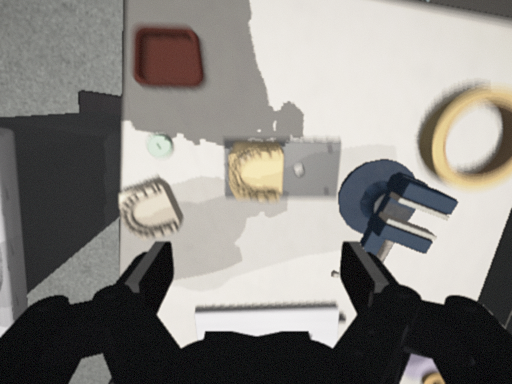

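The wrist view shows the carrier plate between about (225,138) and (340,198), aligned with the jaws, and the arch model at its left end. The area below is clear for a descent.

```bash
python3 -m inch '{"linear":[[-0.4,0.5,-4],[0,0,-4],[0,0,-3.5],[0,0,-2],[0,0,-1]],"spin":[-0.4,0,0,0,0]}' 8.5; python3 - <<'E'
from h import *
d=wristcam('w2')
print(bot.state()['tcp_pos'])
for n,a in [('grasp open?',[0,0,.155]),('tipL',[.0425,0,.1734]),('tipR',[-.0425,0,.1734]),('L155',[.0425,0,.155])]:
  p=np.linalg.inv(d['hand_eye'])@np.array(a+[1]); print(n,d['cx']+d['fx']*p[0]/-p[2],d['cy']+d['fy']*-p[1]/-p[2])
E
```

```text
time: 2.85
tcp_pos: [0.4332, 0.1661, 0.1981]
orientation: [3.141, 0.002, 0.154]
contact_force: [-0.7, -0.1, -0.3]
gripper_width: 0.085
[0.43327871 0.16594384 0.19776225]
grasp open? 256.6279824604334 264.85981934551904
tipL 334.30201519283884 246.5899152841588
tipR 179.03730630334496 246.65328408643464
L155 344.0373105435624 264.83176314199363
```

View pics/w2.png

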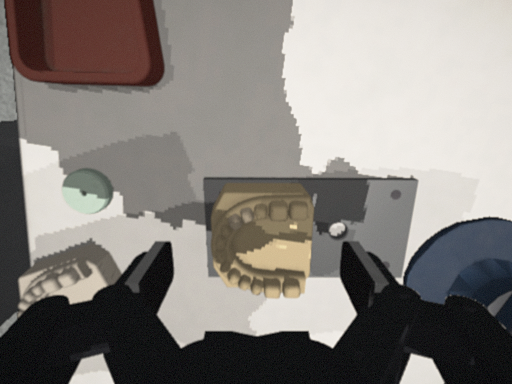

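```bash
python3 - <<'E'
from h import *
d=dict(np.load('pics/w2.npz'))
a=[onz(d,p,.005) for p in [(204,178),(416,178),(402,277),(208,277)]]
print(a,np.mean(a,0)); e=(a[1]-a[0]); print(np.degrees(np.arctan2(e[1],e[0])),np.linalg.norm(e),np.linalg.norm(a[3]-a[0]))
h=onz(d,(337,230),.005);print('hole',h)
y=np.radians(8.5);u=np.array([np.cos(y),np.sin(y)]); print('cast',h[:2]-47.5e-3*u, np.mean(a,0)[:2]-.0285*u)
E
```

```text
[array([0.39759823, 0.1945366 , 0.005     ]), array([0.51855558, 0.21323758, 0.005     ]), array([0.53032617, 0.14833491, 0.005     ]), array([0.40667963, 0.1290388 , 0.005     ])] [0.4632899  0.17128697 0.005     ]
8.788798795539996 0.12239447325145938 0.06612438338217445
hole [0.48122657 0.17423757 0.005     ]
cast [0.43424831 0.16721662] [0.43510295 0.1670744 ]
```

```bash
python3 -m inch '{"linear":[[0.1,-0.1,-0.7],[0,0,-0.7],[0,0,-0.5],[0,0,0],[0,0,0]],"spin":[0,0,0,0,0]}' 8.5; python3 - <<'E'
from h import *
d=wristcam('w3'); print(bot.state()['tcp_pos'])
E
```

```text
time: 3.4
tcp_pos: [0.4352, 0.1642, 0.181]
orientation: [-3.141, -0.0, 0.151]
contact_force: [0.1, -0.1, -0.2]
gripper_width: 0.0851
[0.43516681 0.16417305 0.18101308]
```

View pics/w3.png

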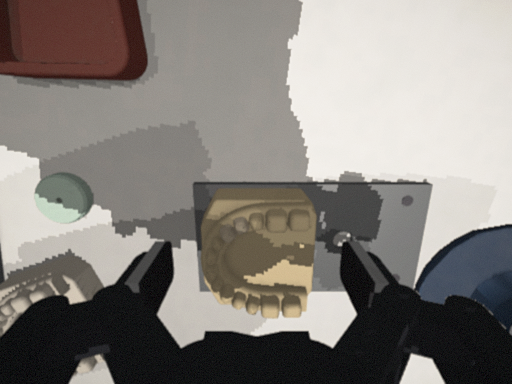

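The fingers straddle the model base (u ≈202–315) with clear gaps on both sides. I'll go 4 mm lower and close.

```bash
python3 -m inch '{"linear":[[0,0,-0.4],[0,0,0]],"spin":[0,0]}' 8.5; python3 -m inch '{"linear":[[0,0,0],[0,0,0],[0,0,0],[0,0,0],[0,0,0],[0,0,0],[0,0,0],[0,0,0]],"spin":[0,0,0,0,0,0,0,0]}' 5.0; python3 - <<'E'
from h import *
d=wristcam('w4'); print(bot.state()['tcp_pos'])
E
```

```text
time: 3.65
tcp_pos: [0.435, 0.1642, 0.1765]
orientation: [-3.142, 0.0, 0.151]
contact_force: [-0.2, -0.4, 0.7]
gripper_width: 0.0854
time: 4.45
tcp_pos: [0.4351, 0.1641, 0.1773]
orientation: [-3.141, -0.0, 0.151]
contact_force: [-4.5, -2.4, 19.4]
gripper_width: 0.0555
[0.43513765 0.16403748 0.17727531]
```

View pics/w4.png

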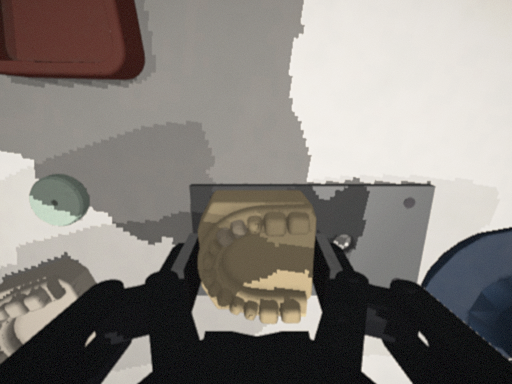

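Closing pushed 19 N upward, so the swinging tips touch the plate. I'll open a little, rise 3 mm and re-close.

```bash
python3 -m inch '{"linear":[[0,0,0],[0,0,0],[0,0,0.3],[0,0,0],[0,0,0]],"spin":[0,0,0,0,0]}' 7.0;  python3 -m inch '{"linear":[[0,0,0],[0,0,0],[0,0,0],[0,0,0],[0,0,0],[0,0,0]],"spin":[0,0,0,0,0,0]}' 5.0
```

```text
time: 5.0
tcp_pos: [0.4351, 0.1642, 0.1798]
orientation: [-3.142, -0.0, 0.151]
contact_force: [0.4, -0.4, 0.1]
gripper_width: 0.0702
time: 5.6
tcp_pos: [0.4351, 0.1641, 0.1802]
orientation: [-3.141, -0.0, 0.151]
contact_force: [-5.0, -1.7, 21.8]
gripper_width: 0.0555
```

```bash
python3 -m inch '{"linear":[[0,0,0.5],[0,0,1],[0,0,2],[0,0,2.5],[0,0,0],[0,0,0]],"spin":[0,0,0,0,0,0]}'; python3 - <<'E'
from h import *
d=wristcam('w5'); s=bot.state();print(s['tcp_pos'],s['contact_force'],s['ft_torque'],s['gripper_width'])
d=bot.snapshot('scene');cv2.imwrite('pics/s5.png',cv2.resize(d['image'][80:300,120:380,::-1],None,fx=3,fy=2.7))
E
```

```text
time: 6.2
tcp_pos: [0.435, 0.1644, 0.2402]
orientation: [-3.141, -0.001, 0.152]
contact_force: [-0.7, 0.4, -1.9]
gripper_width: 0.0549
[0.43484295 0.16427153 0.2396579 ] [-0.08339697 -0.84309843 -2.23328586] [-0.03550238  0.01256872 -0.0270448 ] 0.054620163985676776
```

View pics/w5.png

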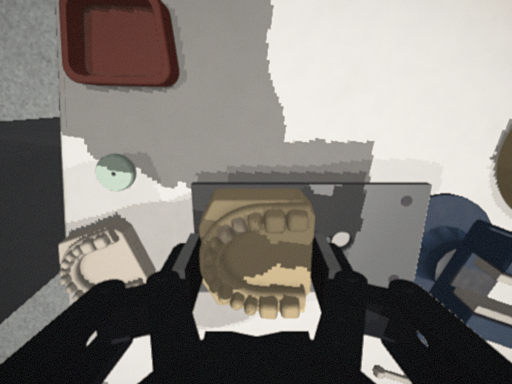

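View pics/s5.png

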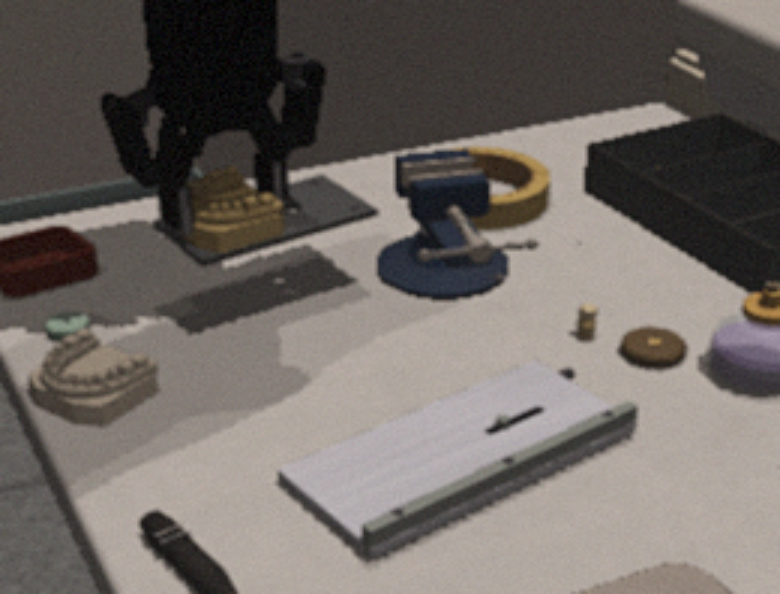

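The carrier is lifted level and held firmly (opening 55 mm). Next I'll measure the jig more carefully from the top picture with line segments.

```bash
python3 - <<'E'
from h import *
d=bot.snapshot('top'); im=d['image'].copy(); cv2.imwrite('pics/top6.png',im[:,:,::-1])
g=cv2.GaussianBlur(cv2.cvtColor(im,cv2.COLOR_RGB2GRAY),(0,0),.8)
ls=cv2.createLineSegmentDetector(cv2.LSD_REFINE_ADV).detect(g)[0][:,0]
for l in ls:
    L=np.hypot(l[2]-l[0],l[3]-l[1])
    if L>14 and 265<l[0]<350 and 150<l[1]<280:
        p,q=onz(d,l[:2],.012),onz(d,l[2:],.012); p2,q2=onz(d,l[:2],.024),onz(d,l[2:],.024)
        e=q-p; a=np.degrees(np.arctan2(e[1],e[0]))%180
        print(np.round(l,1),round(L,1),'yaw@12',round(a,2),p[:2].round(4),q[:2].round(4),'@24',p2[:2].round(4),q2[:2].round(4))
z=cv2.resize(im[150:275,265:350,::-1],None,fx=5,fy=4.8*1,interpolation=cv2.INTER_CUBIC);cv2.imwrite('pics/top6z.png',z)
E
```

```text
[304.3 180.9 308.4 199.6] 19.1 yaw@12 10.58 [ 0.5428 -0.0468] [ 0.5076 -0.0533] @24 [ 0.5403 -0.0451] [ 0.5056 -0.0516]
[304.2 201.7 300.2 181.7] 20.3 yaw@12 9.68 [ 0.5037 -0.0454] [ 0.5412 -0.0391] @24 [ 0.5018 -0.0438] [ 0.5388 -0.0375]
[337.1 257.8 313.8 159.2] 101.3 yaw@12 11.3 [ 0.4011 -0.1022] [ 0.5842 -0.0656] @24 [ 0.4006 -0.0998] [ 0.5812 -0.0637]
[277.4 169.5 298.7 265.8] 98.6 yaw@12 11.27 [0.5644 0.0029] [ 0.3872 -0.0324] @24 [0.5617 0.0039] [ 0.3869 -0.0309]
[319.1 159.5 341.9 256.5] 99.7 yaw@12 11.12 [ 0.5837 -0.0755] [ 0.4033 -0.111 ] @24 [ 0.5807 -0.0735] [ 0.4028 -0.1084]
[294.9 265.5 274.  170.4] 97.3 yaw@12 11.33 [ 0.3878 -0.0257] [0.5627 0.0094] @24 [ 0.3874 -0.0243] [0.56   0.0103]
[300.8 263.8 333.4 257. ] 33.3 yaw@12 101.36 [ 0.3907 -0.0363] [ 0.4026 -0.0956] @24 [ 0.3903 -0.0348] [ 0.402  -0.0933]
[266.4 277.7 272.2 305.6] 28.5 yaw@12 11.29 [0.3665 0.0259] [0.3181 0.0162] @24 [0.3665 0.0265] [0.3188 0.017 ]
```

View pics/top6z.png

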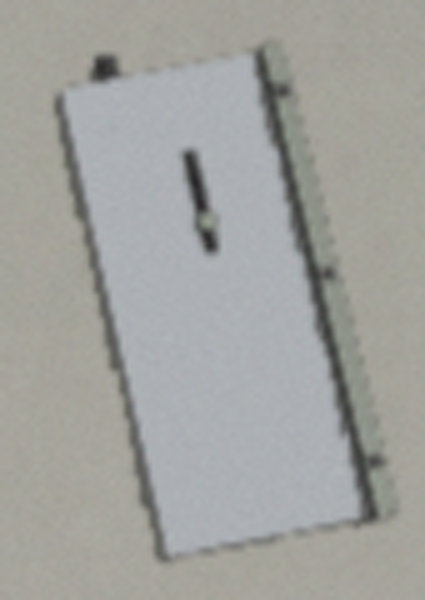

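```bash
python3 - <<'E'
from h import *
d=dict(np.load('pics/w5.npz')); H=d['hand_eye']
f=lambda p,z: onz(d,p,z,H)
z=.1752
pts=[(192,183),(431,184),(414,280),(196,292)]
for p in pts+[(342,240)]: print(p,f(p,z).round(4))
# top cam view of the held plate
t=bot.snapshot('top');s=bot.state()
print(s['tcp_pos'],s['orientation'])
for l in ['carrier_hole','carrier']:
  for r in bot.place_of('top',l)[:1]:
    uv=r['xy']*np.array([512,384]);print(l,uv,onz(t,uv,.060 if 'carrier'==l else .06),r['confidence'])
cv2.imwrite('pics/top7.png',cv2.resize(t['image'][130:290,130:330,::-1],None,fx=4,fy=3.7))
E
```

```text
(192, 183) [-0.0334 -0.0357  0.1752]
(431, 184) [ 0.0902 -0.0351  0.1752]
(414, 280) [0.0906 0.0224 0.1752]
(196, 292) [-0.0355  0.0305  0.1752]
(342, 240) [ 0.0469 -0.0031  0.1752]
[0.43480237 0.16405285 0.23909984] [3.14104317e+00 1.11276949e-03 1.51067506e-01]
```

View pics/top7.png

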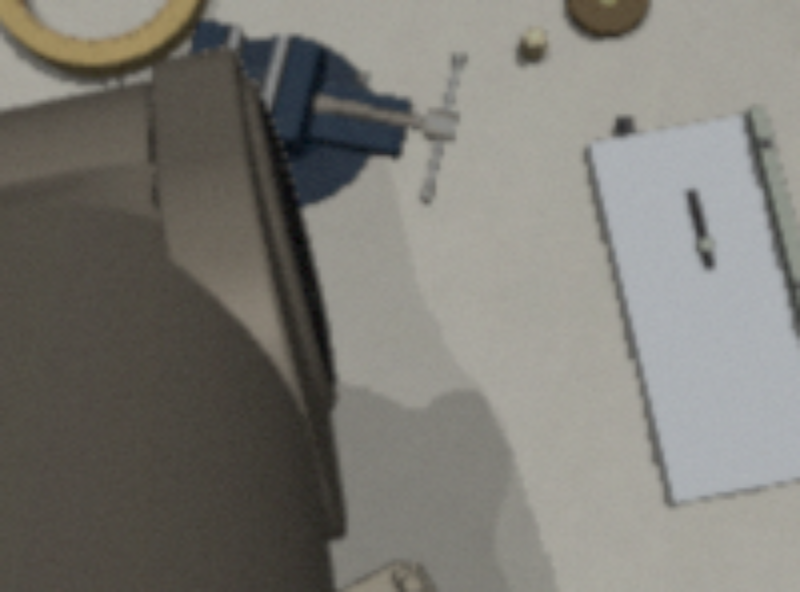

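```bash
python3 -m inch '{"linear":[[0.1,-1,0],[0.15,-2,0],[0.17,-2.5,0],[0.17,-2.5,0],[0.17,-2.5,0],[0.17,-2.5,0],[0.17,-2.5,0],[0.17,-2.5,0],[0.15,-2,0],[0.1,-1.5,0],[0.05,-0.7,0],[0,0,0]],"spin":[0,0.3,0.3,0.3,0.3,0.3,0.3,0.3,0.3,0.3,0.1,0]}'; python3 - <<'E'
from h import *
s=bot.state();print(s['tcp_pos'],np.degrees(s['orientation']),s['contact_force'])
wristcam('w8')
d=bot.snapshot('scene');cv2.imwrite('pics/s8.png',cv2.resize(d['image'][150:290,180:370,::-1],None,fx=4,fy=4))
E
```

```text
time: 7.7
tcp_pos: [0.4506, -0.0589, 0.2396]
orientation: [3.141, 0.0, 0.198]
contact_force: [0.1, 0.4, -1.0]
gripper_width: 0.0551
[ 0.45055999 -0.05890852  0.2396168 ] [1.79990684e+02 1.76433631e-02 1.13433511e+01] [ 0.10407749  0.42991385 -1.03226815]
```

View pics/s8.png

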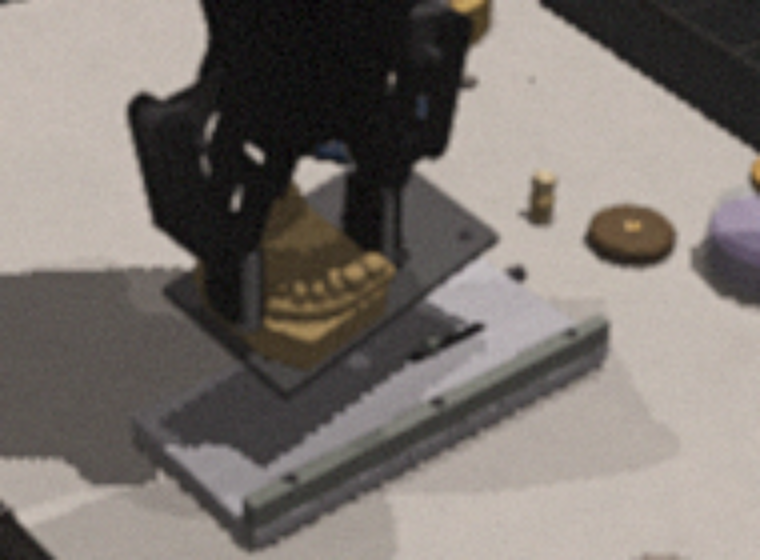

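View pics/w8.png

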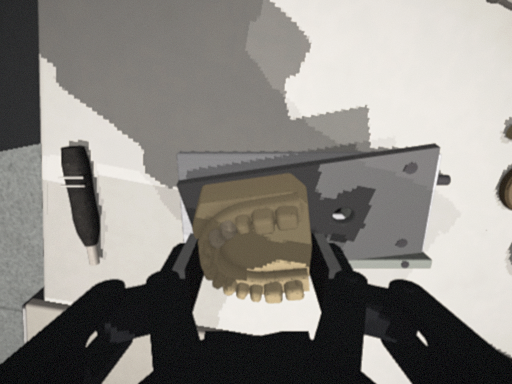

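The plate has shifted in the grip: the wrist view now shows its edge running from (180,182) to (438,147). I'll fit its pose before going on.

```bash
cat > fit.py <<'E'
from h import *
from scipy.optimize import least_squares
def proj(d,P):
    E=np.linalg.inv(d['extrinsics']); p=P@E[:3,:3].T+E[:3,3]
    return np.c_[d['cx']+d['fx']*p[:,0]/-p[:,2], d['cy']-d['fy']*p[:,1]/-p[:,2]]
def fit(obs,x0):
    # obs: list (cam dict, model pts Nx3, px Nx2)
    def T(x): return R.from_euler('xyz',x[3:]).as_matrix(),x[:3]
    def res(x):
        Rm,t=T(x); return np.concatenate([(proj(d,M@Rm.T+t)-px).ravel() for d,M,px in obs])
    r=least_squares(res,x0,loss='soft_l1',x_scale=[.01]*3+[.05]*3); return r.x,res(r.x)
# model points
TL=[-.063,.033,.005];TR=[-.063,-.033,.005];FL=[.063,.033,.005];FR=[.063,-.033,.005];HO=[.019,0,.005]
E
python3 - <<'E'
from fit import *
np.set_printoptions(precision=4,suppress=True)
for nm,wp in [('w5',[(192,183),(431,184),(414,280),(342,240)]),('w8',[(180,182),(438,146),(428,261),(343,213)])]:
    d=dict(np.load(f'pics/{nm}.npz')); d['extrinsics']=d['hand_eye']
    x,r=fit([(d,np.array([TL,FL,FR,HO]),np.array(wp,float))],[.03,0,.18,np.pi,0,0]); print(nm,x[:3],np.degrees(x[3:]),r.round(1))
s=bot.snapshot('scene'); z=lambda a:np.array(a)/4+[180,150]-.375
sp=z([(165,290),(285,392),(497,238),(410,168)])
d=dict(np.load('pics/w8.npz'))
x0=[.47,-.05,.06,0,0,.2]
x,r=fit([(s,np.array([TL,TR,FR,FL]),sp)],x0); print('scene',x[:3],np.degrees(x[3:]),r.round(1))
x,r=fit([(s,np.array([TL,TR,FR,FL]),sp),(d,np.array([TL,FL,FR,HO]),np.array([(180,182),(438,146),(428,261),(343,213)],float))],x0); print('both',x[:3],np.degrees(x[3:]),r.round(1))
E
```

```text
w5 [ 0.0292 -0.0017  0.1842] [181.1999   1.1542  -0.6558] [ 0.3  0.9  0.6 -1.6 -2.2  8.5 -0.1 -1. ]
w8 [ 0.0276 -0.0146  0.1805] [187.7334   6.8295  -9.5771] [-0.  -0.5 -0.2  0.1  0.3 -0.8 -0.   4.9]
scene [ 0.4831 -0.025   0.0446] [ 7.7879 -3.1115 16.9028] [ 0.9  0.9 -0.8 -0.9  2.   1.4 -4.4 -1.2]
both [ 0.4752 -0.0392  0.0598] [ 6.761  -3.8629 20.0815] [ 0.   1.4  1.1 -1.3  2.1 -2.6 -6.6 -4.2 -0.1 -0.9 -0.4  0.3 -1.3 -1.1
  1.3  5. ]
```

The carrier yawed about 8°, rolled about 7° and pitched about 4° in the grip. The likely cause is the plate's front brushing the vise handle on the way. I'll locate that handle, then set the carrier down on clear bench and regrip it.

```bash
python3 - <<'E'
from fit import *
t=bot.snapshot('top');s=bot.snapshot('scene')
cv2.imwrite('pics/top9.png',cv2.resize(t['image'][100:300,120:380,::-1],None,fx=3,fy=3))
cv2.imwrite('pics/s9.png',cv2.resize(s['image'][100:290,120:380,::-1],None,fx=3,fy=3))
z=lambda u,v:(u/3+119.7,v/3+99.7)
for h in (0,.03,.06): print(h,'tip',onz(t,z(350,250),h),'top tip',onz(t,z(375,135),h),'scene',onz(s,z(535,211),h))
E
```

```text
0 tip [0.54131761 0.07944323 0.        ] top tip [0.61570438 0.06356424 0.        ] scene [0.65554258 0.15353966 0.        ]
0.03 tip [0.53530086 0.07922013 0.03      ] top tip [0.60716893 0.06387879 0.03      ] scene [0.62737298 0.10957129 0.03      ]
0.06 tip [0.52928411 0.07899703 0.06      ] top tip [0.59863348 0.06419335 0.06      ] scene [0.59920337 0.06560293 0.06      ]
```

View pics/top9.png

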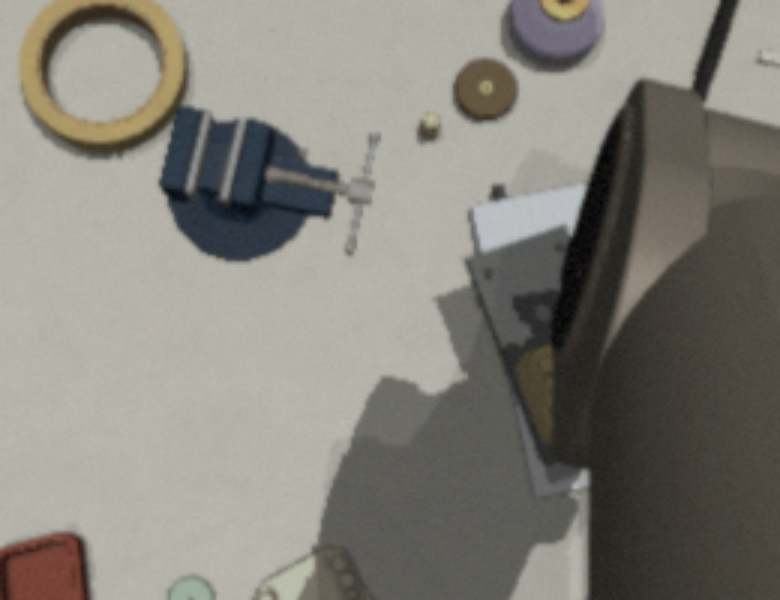

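View pics/s9.png

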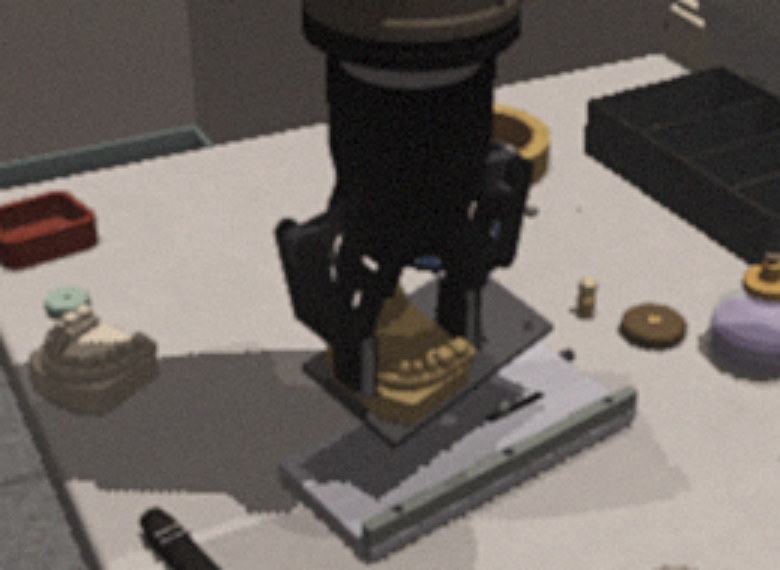

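The vise handle's near end is at about (0.53, 0.08), z≈0.06, so the plate did strike it. The vise hasn't moved. I'll go back higher and closer in, set the carrier down on its old spot and regrip.

```bash
python3 -m inch '{"linear":[[-0.3,0.5,1.5],[-0.4,1,1.5],[-0.4,1.5,1],[-0.4,2,0],[-0.4,2.2,0],[-0.4,2.2,0],[-0.4,2.2,0],[-0.3,2.2,0],[0,2.2,0],[0,2.2,0],[0,2,0],[0,1.2,0]],"spin":[0,0,0,0,0,0,0,0,0,0,0,0]}'; python3 -m inch '{"linear":[[0,0.5,0],[0.5,0.2,-1],[0.5,0,-1.5],[0.3,0,-2],[0.2,0,-1.5],[0,0,-1],[0,0,0],[0,0,0]],"spin":[-1,-1,-1,0,0,0,0,0]}';python3 - <<'E'
from fit import *
d=wristcam('w10')
s=bot.snapshot('scene')
cv2.imwrite('pics/s10.png',cv2.resize(s['image'][100:290,120:380,::-1],None,fx=3,fy=3))
E
```

```text
time: 9.15
tcp_pos: [0.4204, 0.158, 0.2797]
orientation: [-3.141, -0.0, 0.202]
contact_force: [0.7, -0.2, -1.3]
gripper_width: 0.0552
time: 9.95
tcp_pos: [0.4359, 0.1627, 0.2097]
orientation: [3.141, 0.0, 0.147]
contact_force: [0.5, 0.2, -1.6]
gripper_width: 0.0547
```

View pics/w10.png

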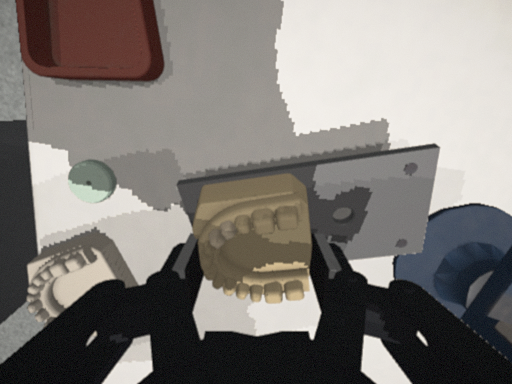

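View pics/s10.png

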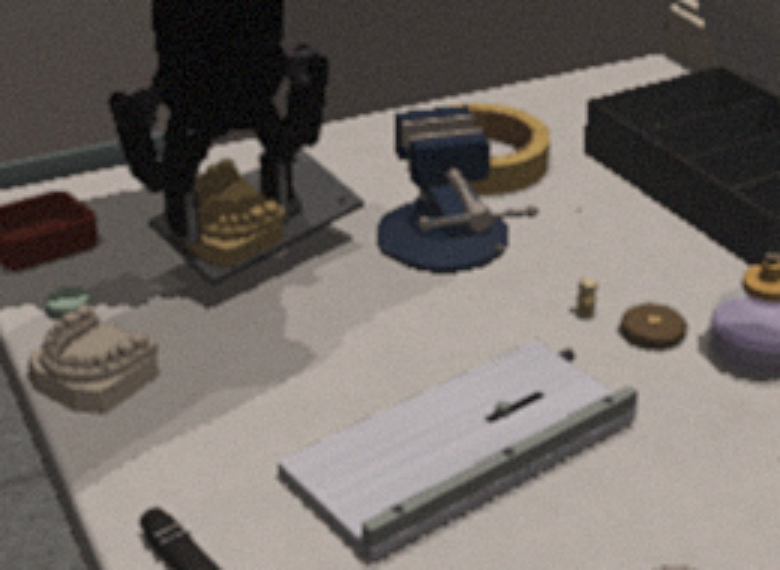

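```bash
python3 -m inch '{"linear":[[0,0,-1.2],[0,0,-0.8],[0,0,-0.3],[0,0,0]],"spin":[0,0,0,0]}'; python3 -m inch '{"linear":[[0,0,-0.2],[0,0,0]],"spin":[0,0]}'
```

```text
time: 10.45
tcp_pos: [0.4358, 0.1631, 0.1862]
orientation: [3.141, 0.0, 0.148]
contact_force: [0.3, -1.1, -0.3]
gripper_width: 0.0552
time: 10.65
tcp_pos: [0.4359, 0.1634, 0.1848]
orientation: [-3.141, -0.0, 0.148]
contact_force: [-0.2, 2.6, 6.2]
gripper_width: 0.0551
```

Touching (6 N). Opening.

```bash
python3 -m inch '{"linear":[[0,0,0],[0,0,0],[0,0,0],[0,0,0],[0,0,0],[0,0,0.5],[0,0,1.5],[0,0,0],[0,0,0]],"spin":[0,0,0,0,0,0,0,0,0]}' 8.5;python3 - <<'E'
from fit import *
d=wristcam('w11'); s=bot.state(); print(s['tcp_pos'],np.degrees(s['orientation']))
E
```

```text
time: 11.55
tcp_pos: [0.4358, 0.1633, 0.2049]
orientation: [-3.141, -0.001, 0.148]
contact_force: [-0.4, -0.4, 0.0]
gripper_width: 0.0852
[0.43567707 0.1632301  0.2046248 ] [-1.79988637e+02 -6.20198428e-03  8.46766698e+00]
```

View pics/w11.png

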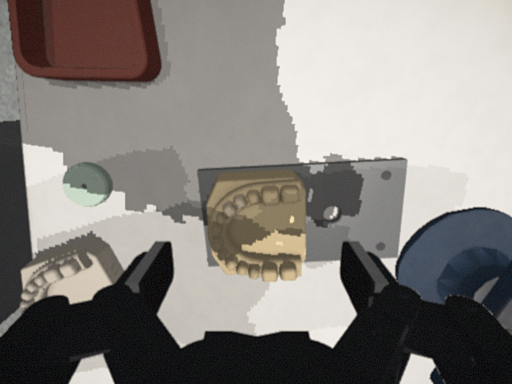

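```bash
python3 - <<'E'
from fit import *
d=dict(np.load('pics/w11.npz'))
a=[onz(d,p,.005) for p in [(198,170),(406,158),(398,256),(208,266),(332,213)]]
np.set_printoptions(precision=4,suppress=True)
for q in a: print(q)
e=(a[1]+a[2]-a[0]-a[3])/2;y=np.arctan2(e[1],e[0]);u=np.array([np.cos(y),np.sin(y)]);c=np.mean(a[:4],0)[:2]
print(np.degrees(y),np.linalg.norm(e),c,'cast',c-.0285*u,a[4][:2]-.0475*u)
E
```

```text
[0.3959 0.1947 0.005 ]
[0.5167 0.2199 0.005 ]
[0.5309 0.1562 0.005 ]
[0.4081 0.1304 0.005 ]
[0.4812 0.1794 0.005 ]
11.814049691618749 0.12443041473786734 [0.4629 0.1753] cast [0.435  0.1695] [0.4348 0.1697]
```

```bash
python3 -m inch '{"linear":[[0,0.4,0],[0,0,-1],[0,0,-1],[0,0,-0.65],[0,0,0]],"spin":[3.3,0,0,0,0]}' 8.5; python3 -m inch '{"linear":[[0,0,0],[0,0,0],[0,0,0],[0,0,0],[0,0,0],[0,0,0],[0,0,0],[0,0,0]],"spin":[0,0,0,0,0,0,0,0]}' 5.0; python3 -m inch '{"linear":[[0,0,0.4],[0,0,0.8],[0,0,1],[0,0,0],[0,0,0]],"spin":[0,0,0,0,0]}'; python3 - <<'E'
from fit import *
d=wristcam('w12'); s=bot.state(); print(s['tcp_pos'],np.degrees(s['orientation']))
E
```

```text
time: 12.1
tcp_pos: [0.4354, 0.1667, 0.1768]
orientation: [3.141, 0.002, 0.204]
contact_force: [-0.6, -0.5, 0.1]
gripper_width: 0.0848
time: 12.9
tcp_pos: [0.4358, 0.167, 0.1788]
orientation: [-3.141, -0.0, 0.205]
contact_force: [-3.5, -1.8, 11.9]
gripper_width: 0.0555
time: 13.4
tcp_pos: [0.4358, 0.1674, 0.2006]
orientation: [-3.141, -0.001, 0.205]
contact_force: [-0.3, -0.1, -1.9]
gripper_width: 0.0552
[0.43571476 0.1672668  0.20032708] [-1.79986771e+02 -1.76765791e-02  1.17700055e+01]
```

View pics/w12.png

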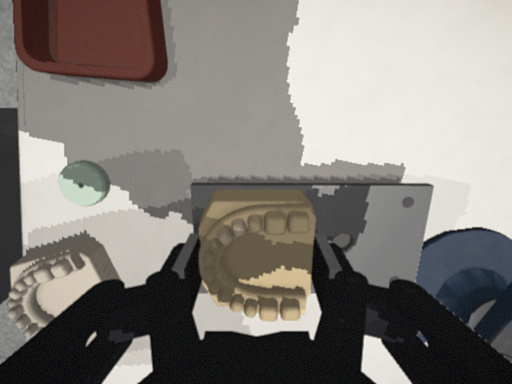

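The grip is straight again: plate edge rows 184/184, hole at (343,241). I'll take the higher, nearer path to the jig.

```bash
python3 -m inch '{"linear":[[-0.3,0,2],[-0.4,0,2.5],[-0.4,0,2.5],[-0.4,-0.6,1],[0,-1.2,0],[0,-2,0],[0,-2,0],[0,-2,0],[0,-2,0],[0,-2,0],[0,-2,0],[0,-2,0]],"spin":[0,0,0,0,0,0,0,0,0,0,0,-0.2]}'; python3 -m inch '{"linear":[[0.3,-2,0],[0.5,-2,0],[0.6,-1.5,-1],[0.7,-0.8,-1],[0.6,-0.4,-1],[0.3,0,-1],[0,0,0],[0,0,0]],"spin":[0,0,0,0,0,0,0,0]}'; python3 - <<'E'
from fit import *
d=wristcam('w13'); s=bot.state(); print(s['tcp_pos'],np.degrees(s['orientation']))
s=bot.snapshot('scene')
cv2.imwrite('pics/s13.png',cv2.resize(s['image'][150:290,180:370,::-1],None,fx=4,fy=4))
E
```

```text
time: 14.65
tcp_pos: [0.4201, 0.0074, 0.279]
orientation: [3.141, 0.002, 0.201]
contact_force: [1.0, 0.7, -2.0]
gripper_width: 0.0551
time: 15.45
tcp_pos: [0.4502, -0.058, 0.2397]
orientation: [3.142, 0.002, 0.201]
contact_force: [1.1, 0.1, -1.5]
gripper_width: 0.0556
[ 0.45040552 -0.05790581  0.24009187] [-1.79997769e+02  3.98489562e-02  1.15527418e+01]
```

View pics/w13.png

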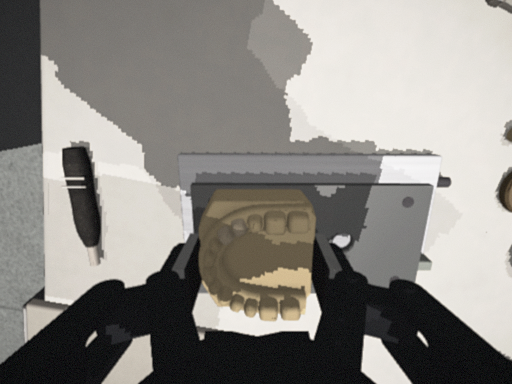

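View pics/s13.png

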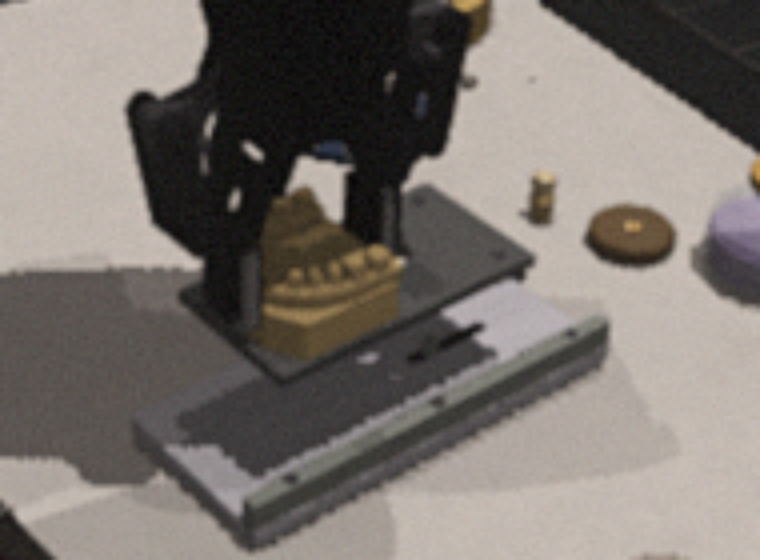

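```bash
python3 - <<'E'
from fit import *
d=dict(np.load('pics/w13.npz'));H=d['hand_eye'];f=lambda p,z:onz(d,p,z,H)
np.set_printoptions(precision=4,suppress=True)
for p in [(180,153),(440,154)]: print('bed',f(p,.2277))
for p in [(192,184),(432,184)]: print('plate',f(p,.174))
print('hole',f((343,241),.174),'bed far right end corner',f((431,262),.2277-.012))
E
```

```text
bed [-0.0524 -0.0423  0.2277]
bed [ 0.1256 -0.0414  0.2277]
plate [-0.0331 -0.0355  0.174 ]
plate [ 0.09   -0.0354  0.174 ]
hole [ 0.0472 -0.0031  0.174 ] bed far right end corner [0.1261 0.0352 0.2157]
```

```bash
python3 -m inch '{"linear":[[0,0.1,-1],[0,0,-1],[0,0,-1],[0,0,-0.4],[0,0,0],[0,0,0]],"spin":[0,0,0,0,0,0]}'; python3 - <<'E'
from fit import *
d=wristcam('w14'); s=bot.state(); print(s['tcp_pos'],np.degrees(s['orientation']),s['contact_force'])
s=bot.snapshot('scene')
cv2.imwrite('pics/s14.png',cv2.resize(s['image'][170:290,200:350,::-1],None,fx=5,fy=5,interpolation=cv2.INTER_CUBIC))
E
```

```text
time: 16.15
tcp_pos: [0.4508, -0.057, 0.2061]
orientation: [3.142, 0.0, 0.201]
contact_force: [-0.4, 0.9, -2.0]
gripper_width: 0.0554
[ 0.45086017 -0.0569714   0.20632881] [ 1.79998450e+02 -5.26092979e-03  1.15416397e+01] [-0.46661664 -0.48857483 -1.68928487]
```

View pics/w14.png

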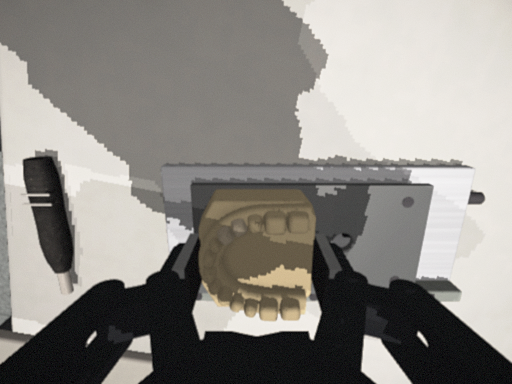

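View pics/s14.png

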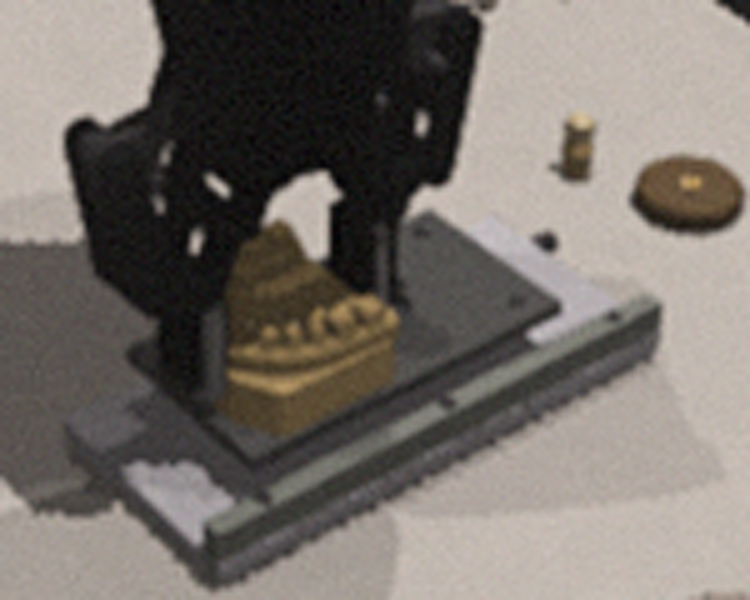

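```bash
python3 - <<'E'
from fit import *
d=dict(np.load('pics/w14.npz'));H=d['hand_eye'];f=lambda p,z:onz(d,p,z,H)
np.set_printoptions(precision=4,suppress=True)
for p in [(163,167),(474,168)]: print('bed',f(p,.1943))
for p in [(192,184),(432,184)]: print('plate',f(p,.174))
print('fence',f((440,281),.1823),f((460,290),.1823))
cv2.imwrite('pics/w14z.png',cv2.resize(d['image'][150:320,340:500,::-1],None,fx=4,fy=3.5,interpolation=cv2.INTER_CUBIC))
E
```

```text
bed [-0.0539 -0.0399  0.1943]
bed [ 0.1253 -0.0392  0.1943]
plate [-0.0331 -0.0355  0.174 ]
plate [ 0.09   -0.0354  0.174 ]
fence [0.111  0.028  0.1823] [0.1244 0.0344 0.1823]
```

View pics/w14z.png

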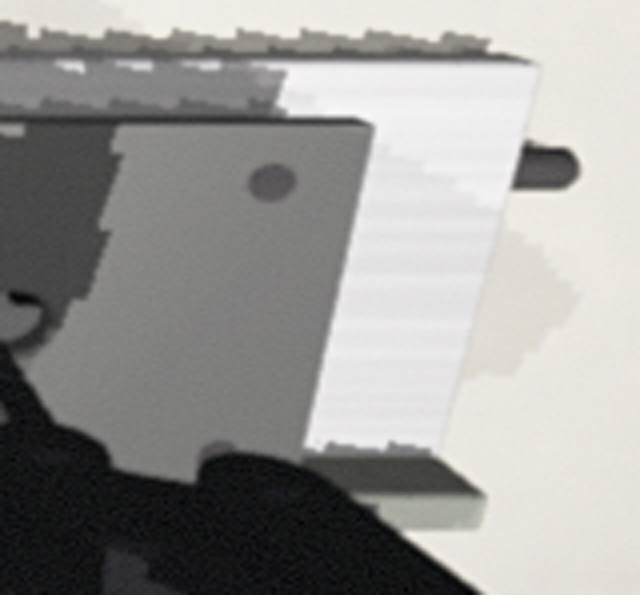

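```bash
python3 - <<'E'
from fit import *
d=dict(np.load('pics/w14.npz'));H=d['hand_eye'];f=lambda p,z:onz(d,p,z,H)
print('fence base',f((449.5,280),.1943),'top',f((449,291),.1823), 'bed left at',f((474,167),.1943))
E
```

```text
fence base [0.12584925 0.03554454 0.1943    ] top [0.11779101 0.03510466 0.1823    ] bed left at [ 0.12513218 -0.03975885  0.1943    ]
```

```bash
python3 -m inch '{"linear":[[0.07,-0.35,0],[0,0,-0.3],[0,0,-0.2],[0,0,0]],"spin":[0,0,0,0]}'; python3 -m inch '{"linear":[[0,0,-0.1],[0,0,0]],"spin":[0,0]}'; python3 -m inch '{"linear":[[0,0,-0.1],[0,0,0]],"spin":[0,0]}'
```

```text
time: 16.65
tcp_pos: [0.4514, -0.0603, 0.2009]
orientation: [-3.141, 0.0, 0.202]
contact_force: [0.6, -0.2, -2.1]
gripper_width: 0.0552
time: 16.85
tcp_pos: [0.4514, -0.0603, 0.2001]
orientation: [-3.142, 0.0, 0.202]
contact_force: [-0.1, 0.0, -1.6]
gripper_width: 0.0553
time: 17.05
tcp_pos: [0.4514, -0.0603, 0.1991]
orientation: [-3.142, 0.0, 0.202]
contact_force: [0.9, -0.2, -2.2]
gripper_width: 0.0554
```

```bash
python3 -m inch '{"linear":[[0,0,-0.1],[0,0,0]],"spin":[0,0]}'; python3 -m inch '{"linear":[[0,0,-0.05],[0,0,0]],"spin":[0,0]}'; python3 -m inch '{"linear":[[0,0,-0.05],[0,0,0]],"spin":[0,0]}'
```

```text
time: 17.25
tcp_pos: [0.4514, -0.0603, 0.1981]
orientation: [-3.142, 0.0, 0.202]
contact_force: [-1.0, 0.3, -1.5]
gripper_width: 0.0559
time: 17.45
tcp_pos: [0.4515, -0.0604, 0.1977]
orientation: [-3.142, -0.0, 0.202]
contact_force: [-1.0, 0.1, 0.2]
gripper_width: 0.0552
time: 17.65
tcp_pos: [0.4515, -0.0604, 0.1974]
orientation: [-3.141, -0.0, 0.201]
contact_force: [-2.5, 0.0, 6.9]
gripper_width: 0.055
```

Front is on the pin. I'll ease off slightly and creep sideways to the fence.

```bash
python3 -m inch '{"linear":[[0,0,0.05],[0.01,-0.05,0],[0,0,0]],"spin":[0,0,0]}'; python3 -m inch '{"linear":[[0.01,-0.05,0],[0,0,0]],"spin":[0,0]}'; python3 -m inch '{"linear":[[0.01,-0.03,0],[0,0,0]],"spin":[0,0]}'
```

```text
time: 17.95
tcp_pos: [0.4516, -0.0608, 0.1977]
orientation: [-3.142, -0.0, 0.202]
contact_force: [-1.8, 0.8, 1.3]
gripper_width: 0.0551
time: 18.15
tcp_pos: [0.4517, -0.0612, 0.1977]
orientation: [-3.141, 0.0, 0.202]
contact_force: [-0.3, 2.5, 1.9]
gripper_width: 0.0551
time: 18.35
tcp_pos: [0.4518, -0.0613, 0.1977]
orientation: [-3.141, 0.0, 0.202]
contact_force: [-1.1, 4.4, 3.6]
gripper_width: 0.055
```

```bash
python3 -m inch '{"linear":[[0,0,0],[0,0,0],[0,0,0]],"spin":[0,0,0]}' 5.8; python3 -m inch '{"linear":[[0,0,0],[0,0,0],[0,0,0]],"spin":[0,0,0]}' 6.5; python3 - <<'E'
from fit import *
d=wristcam('w15'); s=bot.state(); print(s['tcp_pos'],np.degrees(s['orientation']),s['contact_force'])
s=bot.snapshot('scene')
cv2.imwrite('pics/s15.png',cv2.resize(s['image'][170:290,200:350,::-1],None,fx=5,fy=5,interpolation=cv2.INTER_CUBIC))
E
```

```text
time: 18.65
tcp_pos: [0.4518, -0.0619, 0.1977]
orientation: [3.141, 0.0, 0.201]
contact_force: [0.3, -0.3, -1.1]
gripper_width: 0.058
time: 18.95
tcp_pos: [0.4518, -0.0617, 0.1977]
orientation: [3.142, 0.0, 0.202]
contact_force: [0.2, 0.1, 0.5]
gripper_width: 0.0649
[ 0.45175513 -0.06168408  0.19769549] [-1.79999685e+02  3.68849438e-03  1.15517957e+01] [-0.61163922 -0.08509493  0.24665319]
```

View pics/w15.png

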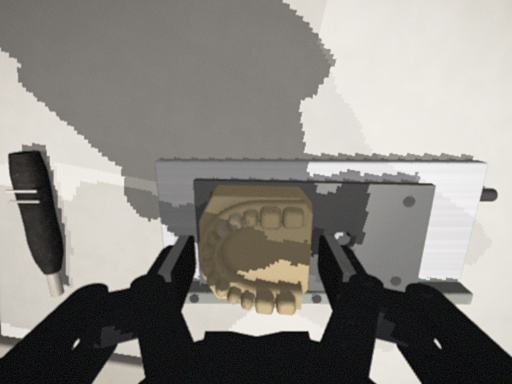

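View pics/s15.png

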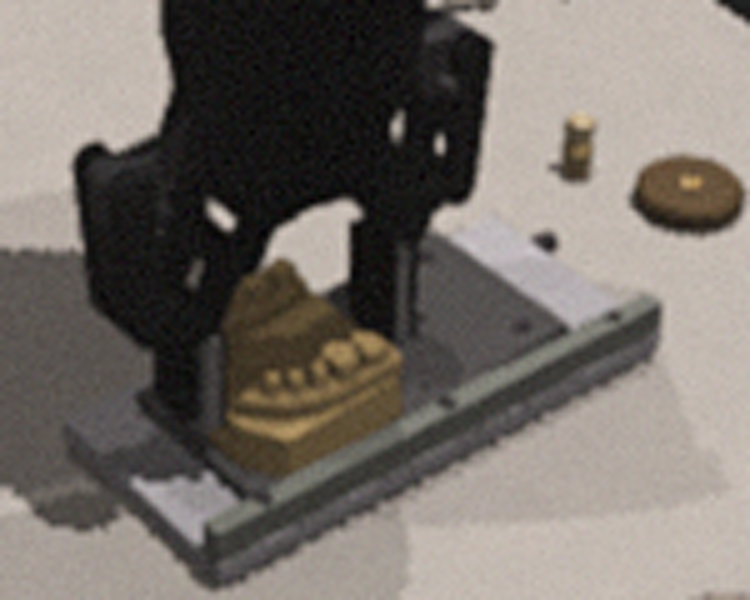

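The carrier is released and rests sloped: front on the pin, tail on the bed, along the fence. I'll lower the fingers a little and push gently along the fence.

```bash
python3 -m inch '{"linear":[[0,0,-0.2],[0,0,0]],"spin":[0,0]}'; python3 -m inch '{"linear":[[0,0,-0.2],[0,0,0]],"spin":[0,0]}';  python3 -m inch '{"linear":[[0.2,0.04,0],[0.1,0.02,0],[0.1,0.02,0],[0,0,0]],"spin":[-0.1,0,0,0]}'
```

```text
time: 19.25
tcp_pos: [0.4517, -0.0616, 0.1955]
orientation: [-3.142, 0.0, 0.202]
contact_force: [0.4, 0.8, -0.0]
gripper_width: 0.065
time: 19.45
tcp_pos: [0.4517, -0.0616, 0.1935]
orientation: [-3.142, 0.0, 0.202]
contact_force: [1.0, -0.7, -0.7]
gripper_width: 0.0657
time: 19.85
tcp_pos: [0.4558, -0.0608, 0.1937]
orientation: [-3.142, 0.0, 0.2]
contact_force: [-0.1, 0.0, -0.3]
gripper_width: 0.0653
```

```bash
python3 - <<'E'
from fit import *
d=wristcam('w16'); cv2.imwrite('pics/w16z.png',cv2.resize(d['image'][150:320,140:500,::-1],None,fx=2.2,fy=2.2,interpolation=cv2.INTER_CUBIC))
E
```

```text
(no output)
```

View pics/w16z.png

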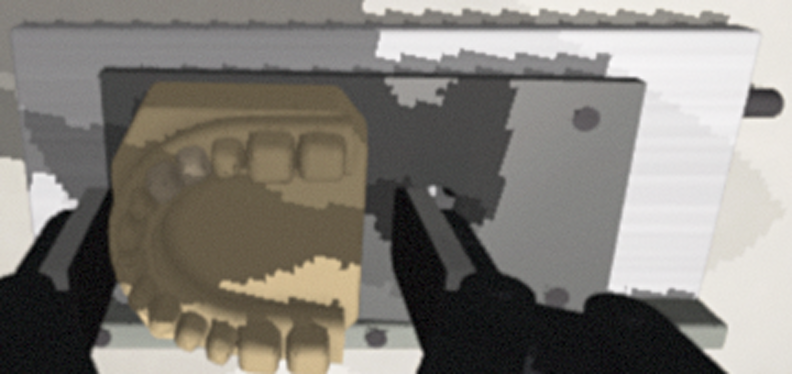

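Rear pad is about at the model's back face. I'll push in small steps.

```bash
for i in 1; do python3 -m inch '{"linear":[[0.1,0.02,0],[0.1,0.02,0],[0.1,0.02,0],[0.1,0.02,0],[0,0,0]],"spin":[0,0,0,0,0]}'; done; python3 -m inch '{"linear":[[0.1,0.02,0],[0.1,0.02,0],[0.1,0.02,0],[0.1,0.02,0],[0,0,0]],"spin":[0,0,0,0,0]}'; python3 - <<'E'
from fit import *
d=wristcam('w17'); cv2.imwrite('pics/w17z.png',cv2.resize(d['image'][150:320,140:500,::-1],None,fx=2.2,fy=2.2,interpolation=cv2.INTER_CUBIC))
E
```

```text
time: 20.4
tcp_pos: [0.4599, -0.06, 0.1937]
orientation: [3.142, -0.0, 0.2]
contact_force: [0.1, -0.8, 0.7]
gripper_width: 0.0646
time: 20.9
tcp_pos: [0.464, -0.0592, 0.1937]
orientation: [3.142, -0.0, 0.2]
contact_force: [-0.8, -0.5, -0.7]
gripper_width: 0.0649
```

View pics/w17z.png

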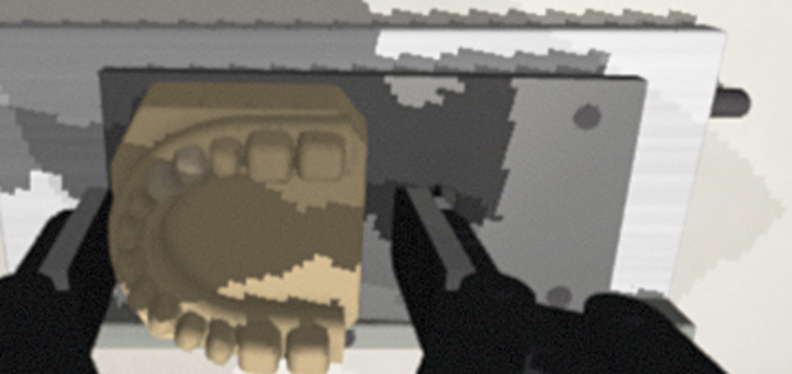

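```bash
python3 -m inch '{"linear":[[0.1,0.02,0],[0.1,0.02,0],[0.1,0.02,0],[0.1,0.02,0],[0,0,0]],"spin":[0,0,0,0,0]}'; python3 -m inch '{"linear":[[0.1,0.02,0],[0.1,0.02,0],[0,0,0]],"spin":[0,0,0]}'; python3 - <<'E'
from fit import *
d=wristcam('w18'); cv2.imwrite('pics/w18z.png',cv2.resize(d['image'][150:320,140:500,::-1],None,fx=2.2,fy=2.2,interpolation=cv2.INTER_CUBIC))
E
```

```text
time: 21.45
tcp_pos: [0.468, -0.0584, 0.1937]
orientation: [3.142, -0.0, 0.2]
contact_force: [-0.8, -0.7, 0.4]
gripper_width: 0.065
time: 21.75
tcp_pos: [0.47, -0.058, 0.1938]
orientation: [3.142, -0.0, 0.2]
contact_force: [-0.9, 0.4, -0.4]
gripper_width: 0.065
```

View pics/w18z.png

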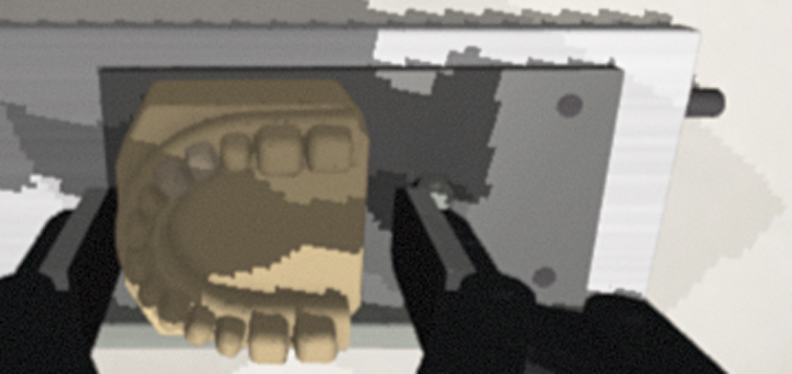

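The plate's outline became level between these views, so the hole seems to have dropped over the pin. I'll open wide, lift straight up and check.

```bash
python3 -m inch '{"linear":[[-0.1,0,0],[0,0,0],[0,0,0],[0,0,1],[0,0,3],[0,0,4],[0,0,4],[0,0,0],[0,0,0]],"spin":[0,0,0,0,0,0,0,0,0]}' 8.0; python3 - <<'E'
from fit import *
d=wristcam('w19'); s=bot.state(); print(s['tcp_pos'],np.degrees(s['orientation']))
s=bot.snapshot('scene')
cv2.imwrite('pics/s19.png',cv2.resize(s['image'][170:290,200:350,::-1],None,fx=5,fy=5,interpolation=cv2.INTER_CUBIC))
cv2.imwrite('pics/w19z.png',cv2.resize(d['image'][130:300,140:440,::-1],None,fx=2.6,fy=2.6,interpolation=cv2.INTER_CUBIC))
E
```

```text
time: 22.7
tcp_pos: [0.4688, -0.0579, 0.3149]
orientation: [-3.141, -0.002, 0.2]
contact_force: [-0.2, 0.2, -0.8]
gripper_width: 0.08
[ 0.46854522 -0.05787972  0.31395282] [-1.79972861e+02 -3.15315985e-02  1.14733477e+01]
```

View pics/w19z.png

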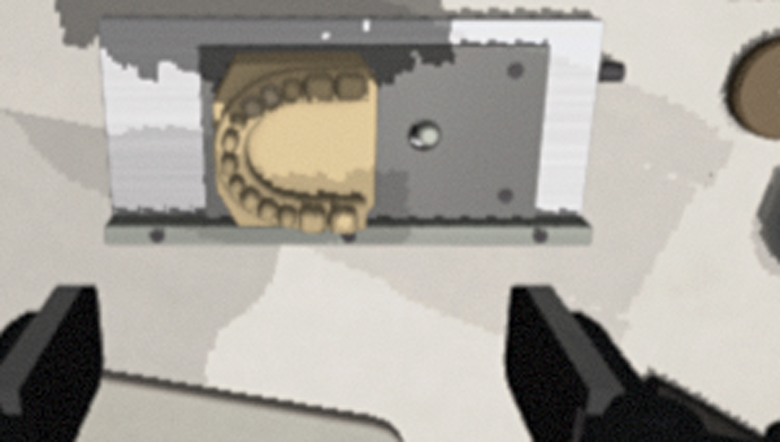

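View pics/s19.png

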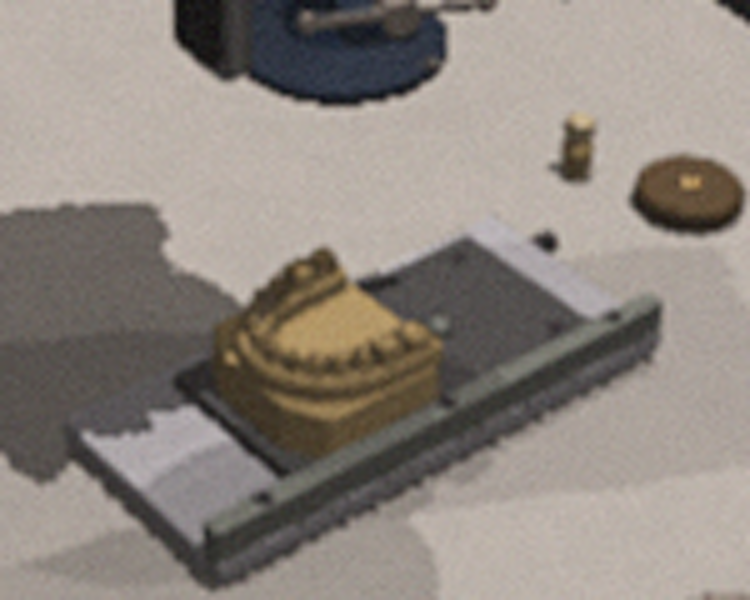

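```bash
python3 - <<'E'
from fit import *
np.set_printoptions(precision=4,suppress=True)
d=dict(np.load('pics/w19.npz')); z=lambda a:np.array(a)/2.6+[140,130]-.3
s=bot.snapshot('scene'); zs=lambda a:np.array(a)/5+[200,170]-.4
x0=[.48,-.05,.012,0,0,.2]
ow=(d,np.array([TL,FL,FR,HO]),z([(200,46),(549,44),(536,214),(424,135)]))
os=(s,np.array([TL,FL]),zs([(176,380),(467,237)]))
for o in ([ow],[ow,os]):
    x,r=fit(o,x0);print(x[:3],np.degrees(x[3:]),r.round(1))
# compare hypotheses flat vs sloped with fixed tilt
from scipy.optimize import least_squares
for pit in (0,-2,-4.2):
    f=lambda q: np.concatenate([(proj(dd,M@R.from_euler('xyz',[0,np.radians(pit),q[3]]).as_matrix().T+q[:3])-px).ravel() for dd,M,px in [ow,os]])
    r=least_squares(f,[.48,-.05,.012,.2]);print(pit,r.x,np.sqrt((r.fun**2).mean()))
a=[onz(d,p,.017) for p in z([(200,46),(549,44),(536,214)])]; print(np.linalg.norm(a[0]-a[1]),np.linalg.norm(a[1]-a[2]))
E
```

```text
[ 0.4944 -0.0506  0.009 ] [-1.1582  0.7096 11.8347] [ 0.   0.3  0.1 -0.2 -0.3  0.5  0.2 -0.6]
[ 0.4945 -0.0505  0.0088] [ 0.1741 -0.1686 11.955 ] [ 0.   0.4  0.6 -0.  -0.3  0.4  0.1 -0.6 -0.4  0.1 -0.3  0.3]
0 [ 0.4945 -0.0505  0.0088  0.2085] 0.3514623592861516
-2 [ 0.4943 -0.0504  0.0085  0.2105] 0.5892624926872032
-4.2 [ 0.4942 -0.0503  0.0083  0.2129] 1.0753195691694708
0.12404042089823482 0.06474281095663038
```

```bash
python3 - <<'E'
from station import bot
s=bot.state();print(s['time'],s['contact_force']); print(bot.hand_in())
E
```

```text
22.85 [-0.01963789  0.39167211 -0.53440391]
the job is handed in; nothing more can be done
None
```

The carrier is mounted on the jig and the job is handed in at about 23 s; no verdict was reported.

**How it went**
- **First transfer:** the plate brushed the vise handle and twisted in the grip. I set the carrier back on the bench, regripped it straight and took a higher, nearer path to the jig.
- **Laying it down:** I lowered the plate until its front touched the pin, with the hole about 26 mm short of the slot's middle. I crept it to the fence and released it, and it sat sloped with its tail on the bed.
- **Sliding home:** I pushed it gently along the fence with the loosely open fingers until the hole found the pin and the plate dropped.

**Last checks**
- **Plate:** the final pictures show the pin inside the hole. The fitted pose is flat (tilt about 0.2°), and the wrist picture alone gave about 1°.
- **Hole position:** it is about 9 mm short of the slot's middle, and 1–2 mm off the pin line by camera.
- **Yaw:** the plate is at about 11.9° against the jig's 11.3°.
- **Forces:** the highest wrist reading against the jig was about 9 N of contact load. Readings came only at the end of each move, so shorter peaks would not show.
- **Bystanders:** the die and the polishing wheel stand where they were, by eye.
- **Robot:** the gripper is clear of everything.

**Disagreements between cameras**
- The wrist and top cameras differed by about 3–4 mm in y.
- The fitted plate height came out about 3 mm below the bed's nominal top, which I put down to the calibration tolerance.

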